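Zero a probe and hold it in a lantern's neck

ROBOT

A 6-joint arm with a two-finger parallel gripper is mounted at the origin on the work surface. World frame = base frame: x ahead of the robot, y to its left, z up, the work surface at z = 0. Lengths are in m, angles in rad, forces in N, time in s.
With the tool pointing down it reaches from about 0.35 to 0.775 m from the base axis. Payload 7.3 kg.
Tool frame: the origin (TCP) lies between the finger pads; the fingertips stand 8 mm ahead of it and the grasp point (between the pads) lies 11 mm behind it (robot.nose_length is the distance from the TCP to the fingertips, in m); z points along the fingers, y is the line along which they close (so a half turn about z gives the same grasp; the last joint's range is limited). The gripper opens to 92 mm and grips with 3 to 60 N. Pads are 19 mm wide; open, the fingers measure 130 mm over their backs; the gripper's body (75 mm by 190 mm) begins 47 mm behind the grasp point.
Start: joints at [-1.467, 0.342, 1.524, -0, 1.275, -0.146], TCP at [0.13, -0.509, 0.235] pointing down, gripper open.
Joint ranges: [-2.53, 2.53], [-0.77, 2.02], [0.04, 2.7], [-1, 4.14], [0.28, 2.66], [-3.11, 3.11]. Speed limits (rad/s): [2.57, 2.57, 3.14, 3.14, 3.14, 3.14].

INTERFACE

Orientations are given as [roll, pitch, yaw] about the fixed x, y, z axes, in that order (R = Rz(yaw) Ry(pitch) Rx(roll)).
In Python, from cell import robot gives the robot as it stands. The module is installed in compiled form; this text tells all that it offers.
- The arm moves only by the shell command python3 -m jog 'ROWS' [FORCE]. ROWS is JSON, a list that holds one entry, the list of rows, each a list of 5 numbers: the gripper's target within -1 to 1 (fully open at 1, half-way at 0, shut at -1), then the shift along the tool's x, y, z in m, then the turn about the tool's z in rad. A call has 1 to 5 rows; each row is the pose to reach, as a shift and turn from the pose commanded when the call began, along the tool's axes at that moment; what a row does not reach only later rows make up. A row lasts 1/12 s, in which the tool goes at most 41.7 mm and 7.16 degrees, less where a joint would pass 70% of its speed; a pose out of reach is approached as far as the arm can. A call with a gripper value outside its range is refused whole. The fingers move at their own pace and stop on an object; FORCE is the grip in N (left out, the last holds). Time passes only in rows, so rows that repeat a pose let the fingers close. It gives the time, the measured TCP pose, the force, the opening and the grip force at its end, in the units of the state.
- robot.observe(): the state, without advancing time (a new reading comes with each control period).
- robot.read_camera(name): name is "side" or "top" or "wrist"; returns the picture (420x560x3 uint8, red, green, blue); there is no depth.
- robot.camera_model(name): a dict with "camera_matrix" (3x3 intrinsics, pixels), "position" and "attitude" of the camera in the world; the wrist camera has in their place "mount" (4x4, takes a point from camera to tool coordinates, whose origin is the TCP and whose axes are the flange's). Camera axes: x right, y down, z forward; pixel columns grow to the right and rows downward; lengths in m; the calibration is good to about 2 mm. A picture is of the moment at which its call begins: read the wrist's pose just before it. camera_model takes no time and is no camera call.
- robot.hand_in(): hands the job in; it is judged then, once.
The state is a dict: "time": time; "qpos": joint angles; "qvel": joint speeds; "joint_efforts": joint torques, N m; "tool_pos": TCP position; "tool_rot": TCP orientation; "contact_force": force on the tool from outside, world axes, zero at the start; "torque": the same for the moment, N m; "opening": finger opening in m; "grip_force": force on a finger pad.
Only numpy, scipy, OpenCV 4.12 (cv2) and the standard library are available. Lean on these libraries where they do the work, as an engineer would, in place of code of your own. Each camera call takes 0.05 s, during which the arm holds its last target. There are 200 camera calls.

TASK

Draw the yellow-handled probe from its black cradle and, to zero it, hold its tip upright and still for two seconds about a finger's width above the middle of the copper disc, without touching it. Then lower the probe upright through the open neck of the blue-topped lantern, whose lacquer is still wet so that neither probe nor gripper may ever touch it, until the red band on the rod is level with the neck's rim. Finish while holding it there, still, upright and centred in the neck, without letting go; leave everything else on the bench undisturbed.

Things in the scene. Friction and masses are not known exactly. Their poses are not given: they have to be found in the camera images.
- probe: The hand probe, about 0.15 kg, loose, 150 mm long. Origin at the centre of the rod's lower end (the tip); +z runs up along the rod to the handle. Steel rod 10 mm in diameter from z = 0 to 90 mm; red band round it from z = 53 to 63 mm; yellow square handle 26 x 26 mm with its sides along x and y, from z = 90 to 150 mm (black patch on top). It starts upright, its rod in the cradle's hole and the underside of its handle resting on the cradle's top.
- probe_tip (a point): Centre of the lower end of the probe's rod (same as the probe's origin and axes).
- probe_band (a point): Point on the rod's axis at the middle of the red band, 58 mm above the tip.
- cradle: Fixed black block 80 x 80 mm, 100 mm high, with a green strip on one side, standing on the table. Origin at the centre of its underside, z up. A vertical hole 15 mm in diameter goes down its middle; the probe must rise straight up by 90 mm to come free.
- reference: Fixed round light-wood block 76 mm in diameter, 26 mm high, with a copper disc 40 mm in diameter and 4 mm thick on top. Origin at the centre of its underside, z up.
- disc_top (a point): Centre of the copper disc's upper face, 30 mm above the table; z up.
- lantern: Fixed unfinished lantern with open sides, 112 mm in diameter, 120 mm high, freshly lacquered. Origin at the centre of its underside, z up. Dark base disc 8 mm thick, brass seat 32 mm in diameter in its middle with its top 48 mm above the table, six thin upright bars, above them (80 to 100 mm up) a blue dome, and on that a blue neck tube, outside 32 mm, bore 24 mm in diameter, standing from 100 to 120 mm above the table. The space below the neck is open down to the brass seat.
- neck (a point): Centre of the neck's upper rim, on the bore's vertical axis, 120 mm above the table; z up.
- finial: Bystander: brass turned finial 44 mm in diameter, 60 mm high, loose, standing; origin at its foot.
- padlock: Bystander: brass padlock about 75 x 38 x 18 mm, loose, lying flat; origin at the centre of its underside.
- discs: Bystander: stack of sheet-steel discs 110 mm in diameter, 12 mm high, loose; origin under the lowest disc's centre.
- tin: Bystander: open red tin 90 mm in diameter, 100 mm high, loose; origin at the centre of its underside.
- mallet: Bystander: hammer, loose, lying at the far side of the table.
- spanner: Bystander: steel spanner, loose, lying on the table.
- jar: Bystander: closed amber jar 60 mm in diameter, 75 mm high, loose; origin at the centre of its underside.

How it is judged:
By the outcome, as a careful person would: the job done as asked, in the order asked, and still so for the second after the job is handed in, while the arm keeps its last pose, push and grip.
It also fails if it takes over 61 s, if anything falls off the work surface, if the arm or the gripper's body presses on something with over 40 N, if the wrist force passes 120 N, or if a joint passes its speed limit or range.

## Working session

There is one attempt and no reset: what is moved stays moved. The work goes in short steps, Python scripts to look and compute and a shell command to move; the robot and the scene stay as the last step left them, time stands still between calls to the robot, and variables do not carry over. Pictures are saved under pics/ and viewed, at most 13 in all, crops included, and the job is handed in when it is done.

```bash
mkdir -p pics; ls; python3 - <<'E'
from cell import robot
import cv2,numpy as np
s=robot.observe(); print(s)
for n in ("top","side"):
    im=robot.read_camera(n); cv2.imwrite(f"pics/{n}0.png",im[:,:,::-1]); print(n,robot.camera_model(n))
print(robot.camera_model("wrist"), robot.nose_length)
E
```

```text
pics
{'time': 0.0, 'qpos': array([-1.46699024e+00,  3.42728673e-01,  1.52504918e+00, -3.98114936e-07,
        1.27536331e+00, -1.46028869e-01]), 'qvel': array([-0.00040242, -0.00028069,  0.00131085,  0.00069893, -0.00065758,
       -0.00047944]), 'joint_efforts': array([ 9.57908669e-04, -4.31235945e+01, -2.44217777e+01,  7.19769322e-02,
        5.58606035e-02, -1.18721473e-04]), 'tool_pos': array([ 0.12976807, -0.50829735,  0.23403063]), 'tool_rot': array([-3.14006058e+00, -2.24946799e-04,  2.49834897e-01]), 'contact_force': array([ 0.02177548,  0.67599805, -0.46282442]), 'torque': array([ 0.00972234, -0.02914842, -0.03983811]), 'grip_force': 0.0, 'opening': 0.09177869805477253}
top {'camera_matrix': array([[448.05835196,   0.        , 278.65872622],
       [  0.        , 448.05835196, 207.37423912],
       [  0.        ,   0.        ,   1.        ]]), 'position': array([ 0.5479272 , -0.00275653,  1.31342371]), 'attitude': array([-3.08731279,  0.01342164, -1.58401246])}
side {'camera_matrix': array([[402.09647952,   0.        , 278.34577324],
       [  0.        , 402.09647952, 208.35464745],
       [  0.        ,   0.        ,   1.        ]]), 'position': array([ 0.31830586, -0.67542574,  1.00605264]), 'attitude': array([-2.46416705,  0.00595262, -0.44003027])}
{'camera_matrix': array([[370.12734316,   0.        , 277.92015159],
       [  0.        , 370.12734316, 212.74770558],
       [  0.        ,   0.        ,   1.        ]]), 'mount': array([[ 1.69967006e-04, -9.52877738e-01, -3.03354558e-01,
         8.29244451e-02],
       [ 9.99999934e-01,  6.41821147e-05,  3.58686837e-04,
        -1.66992863e-04],
       [-3.22314765e-04, -3.03354599e-01,  9.52877686e-01,
        -1.49328502e-01],
       [ 0.00000000e+00,  0.00000000e+00,  0.00000000e+00,
         1.00000000e+00]])} 0.008
```

View pics/top0.png

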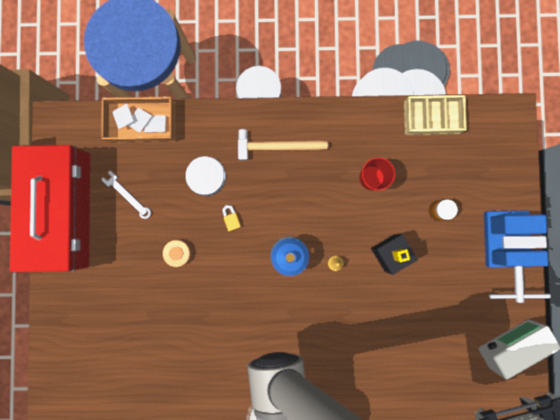

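View pics/side0.png

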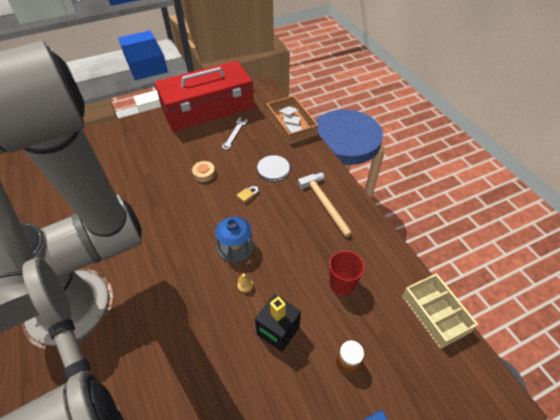

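The top view shows the probe at about (402,256) in the cradle (395,254), the finial at (335,263), the lantern neck at (290,257) and the copper disc at (176,253). The side view shows the same layout, with the green strip on the cradle's near side.

```bash
cat > h.py <<'E'
from cell import robot
import cv2,numpy as np
from scipy.spatial.transform import Rotation as Ro
def cam(n):
    m=robot.camera_model(n); K=m["camera_matrix"]
    if n=="wrist":
        s=robot.observe(); R=Ro.from_euler("xyz",s["tool_rot"]).as_matrix(); M=m["mount"]
        return K,R@M[:3,:3],R@M[:3,3]+s["tool_pos"]
    return K,Ro.from_euler("xyz",m["attitude"]).as_matrix(),np.array(m["position"])
def ray(c,uv):
    K,R,p=c; d=R@np.linalg.solve(K,[uv[0],uv[1],1.]); return p,d/np.linalg.norm(d)
def onz(c,uv,z):
    p,d=ray(c,uv); return p+d*(z-p[2])/d[2]
def proj(c,X):
    K,R,p=c; q=K@(R.T@(np.asarray(X)-p)); return q[:2]/q[2]
def cross(c1,u1,c2,u2):
    p,d=ray(c1,u1); q,e=ray(c2,u2); A=np.c_[d,-e]; t=np.linalg.lstsq(A,q-p,rcond=None)[0]
    a,b=p+d*t[0],q+e*t[1]; return (a+b)/2,np.linalg.norm(a-b)
def blobs(im,lo,hi,amin=15,box=None):
    m=cv2.inRange(cv2.cvtColor(im,cv2.COLOR_RGB2HSV),np.array(lo),np.array(hi))
    if box: k=np.zeros_like(m); k[box[1]:box[3],box[0]:box[2]]=1; m*=k
    cs=cv2.findContours(m,cv2.RETR_EXTERNAL,cv2.CHAIN_APPROX_NONE)[0]
    return sorted([c for c in cs if cv2.contourArea(c)>=amin],key=cv2.contourArea,reverse=True)
E
python3 - <<'E'
from h import *
im=cv2.imread("pics/top0.png")[:,:,::-1].copy(); c=cam("top"); 
def show(n,lo,hi,box,z):
    for k in blobs(im,lo,hi,10,box)[:2]:
        r=cv2.minAreaRect(k); print(n,cv2.contourArea(k),np.round(r[0],1),np.round(r[1],1),r[2],np.round(onz(c,r[0],z),4))
show("yellow",(22,150,120),(35,255,255),(370,230,430,280),.16)
show("black",(0,0,0),(180,255,60),(360,225,430,280),.1)
show("blue",(100,100,60),(125,255,255),(260,230,320,285),.1)
show("copper",(5,80,150),(16,160,255),(155,235,200,275),.03)
show("wood",(5,60,150),(25,160,255),(155,235,200,275),.026)
show("finial",(15,110,60),(30,255,255),(322,250,350,280),.05)
big=[cv2.resize(im[y-32:y+32,x-32:x+32],(380,380),interpolation=cv2.INTER_CUBIC) for x,y in((398,255),(290,257))]
cv2.imwrite("pics/crop.png",np.hstack(big)[:,:,::-1])
E
```

```text
yellow 153.0 [400.9 255.6] [11.7 16.3] 80.53767395019531 [ 0.4831 -0.2986  0.16  ]
black 212.5 [384.1 250.2] [24.6 40.1] 15.124006271362305 [ 0.4948 -0.2696  0.1   ]
black 23.5 [410.5 251.5] [9.4 4. ] 63.43495178222656 [ 0.4904 -0.3401  0.1   ]
blue 1064.0 [289.5 256.5] [36.8 36.8] 45.0 [ 0.4811 -0.0148  0.1   ]
copper 581.5 [175.5 253.5] [27. 27.] 90.0 [0.4898 0.3105 0.03  ]
wood 581.5 [175.5 253.5] [27. 27.] 90.0 [0.4896 0.3115 0.026 ]
finial 192.0 [335. 263.] [15.6 15.6] 45.0 [ 0.4586 -0.1424  0.05  ]
```

View pics/crop.png

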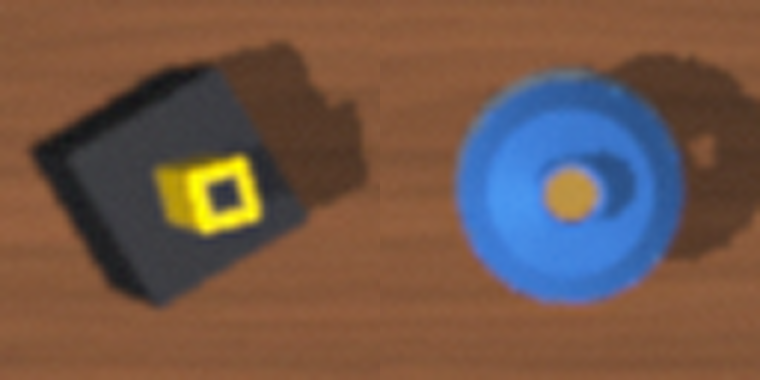

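The crops show the handle top centred near (403.7,255.8), turned about 12° (yaw ≈ 0.21, close to the tool's 0.25). The lantern bore is at about (290,257). I'll move above the probe now.

```bash
python3 -m jog '[[[1,0.039,-0.011,0,0],[1,0.078,-0.022,0,0],[1,0.117,-0.033,0,0],[1,0.156,-0.044,0,0],[1,0.195,-0.055,0,0]]]'; python3 -m jog '[[[1,0.04,-0.011,0,0],[1,0.08,-0.022,0,0],[1,0.12,-0.033,0,0],[1,0.16,-0.044,0,0],[1,0.198,-0.055,0,0]]]'
python3 -m jog '[[[1,0,0,0,0],[1,0,0,0,0],[1,0,0,0,0]]]'
python3 - <<'E'
from h import *
c=cam("wrist"); s=robot.observe(); im=robot.read_camera("wrist"); cv2.imwrite("pics/w1.png",im[:,:,::-1]); print(s["tool_pos"],s["tool_rot"])
for k in blobs(im,(22,130,100),(35,255,255),100)[:3]:
    r=cv2.minAreaRect(k); print(cv2.contourArea(k),np.round(r,1) if 0 else r, onz(c,r[0],.16))
E
```

```text
time: 0.52
tool_pos: [0.3063, -0.4059, 0.2345]
tool_rot: [-3.141, 0.0, 0.249]
contact_force: [1.0, -0.1, -0.2]
opening: 0.0917
grip_force: 0.0
time: 0.93
tool_pos: [0.485, -0.3033, 0.2344]
tool_rot: [-3.141, 0.0, 0.25]
contact_force: [0.2, -0.5, 0.2]
opening: 0.0916
grip_force: 0.0
time: 1.18
tool_pos: [0.483, -0.3048, 0.2342]
tool_rot: [-3.141, 0.001, 0.251]
contact_force: [-0.5, -0.2, 0.7]
opening: 0.0918
grip_force: 0.0
[ 0.48299981 -0.30482733  0.23415779] [-3.14086480e+00  1.23851249e-03  2.50529924e-01]
777.5 ((279.0, 214.0), (52.0, 38.0), 90.0) [ 0.49365275 -0.30266704  0.16      ]
```

View pics/w1.png

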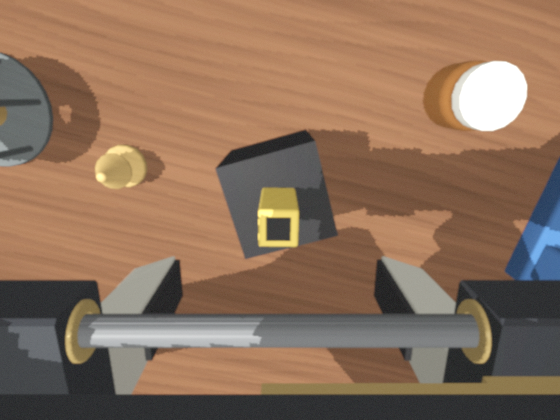

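The wrist view shows the handle top as a square centred near (278,229), with its sides parallel to the image and so to the tool. The finial is at (121,167) and the lantern's edge is at far left.

```bash
python3 - <<'E'
from h import *
im=cv2.imread("pics/w1.png")[:,:,::-1].copy(); c=cam("wrist"); s=robot.observe()
for k in blobs(im,(0,0,0),(180,255,70),60,(260,210,297,245))[:2]:
    r=cv2.minAreaRect(k); P=onz(c,r[0],.16); R=Ro.from_euler("xyz",s["tool_rot"]).as_matrix()
    print(cv2.contourArea(k),r,P,"tool shift",R.T@(P-s["tool_pos"]))
# top-face edges, bright yellow
hsv=cv2.cvtColor(im,cv2.COLOR_RGB2HSV); print(hsv[229,250:306,2].tolist(), hsv[184:252,262,2].tolist())
pc=proj(c,[.4811,-.0148,.12]);print(pc)
t=cam("top"); print("top handle",onz(t,(403.7,255.8),.16),"neck",onz(t,(290,257),.12))
E
```

```text
382.0 ((278.0, 229.0), (20.0, 20.0), 90.0) [ 0.48318446 -0.3051814   0.16      ] tool shift [ 7.30443536e-04 -3.03547363e-05  7.43894793e-02]
[93, 94, 91, 93, 91, 90, 93, 122, 177, 215, 234, 242, 244, 244, 239, 212, 157, 89, 66, 61, 59, 62, 64, 64, 63, 61, 65, 61, 62, 58, 63, 61, 61, 66, 61, 66, 59, 63, 66, 96, 169, 222, 242, 245, 246, 242, 234, 215, 174, 117, 91, 89, 89, 92, 93, 90] [97, 97, 99, 117, 154, 174, 186, 191, 195, 197, 197, 195, 194, 190, 190, 190, 189, 189, 186, 184, 184, 182, 181, 181, 203, 246, 255, 255, 255, 255, 255, 253, 244, 244, 244, 244, 243, 244, 244, 244, 244, 243, 244, 244, 244, 244, 243, 244, 244, 244, 243, 243, 244, 244, 244, 245, 245, 244, 245, 244, 243, 227, 179, 114, 89, 90, 91, 88]
[-131.09985652  114.00888888]
top handle [ 0.48251029 -0.30578637  0.16      ] neck [ 0.4808289  -0.01591909  0.12      ]
```

```bash
python3 -m jog '[[[1,0,0,0.03,0],[1,0,0,0.06,0],[1,0,0,0.09,0],[1,0,0,0.105,0],[1,0,0,0.113,0]]]' 40; python3 -m jog '[[[1,0,0,0,0],[-1,0,0,0,0],[-1,0,0,0,0],[-1,0,0,0,0],[-1,0,0,0,0]]]' 40;python3 -m jog '[[[-1,0,0,0,0],[-1,0,0,0,0],[-1,0,0,0,0],[-1,0,0,0,0],[-1,0,0,0,0]]]'
```

```text
time: 1.65
tool_pos: [0.481, -0.3053, 0.1193]
tool_rot: [-3.138, 0.003, 0.247]
contact_force: [0.2, 0.1, -0.4]
opening: 0.0919
grip_force: 0.0
time: 2.07
tool_pos: [0.4839, -0.3055, 0.123]
tool_rot: [3.14, -0.001, 0.25]
contact_force: [-0.6, 0.2, 0.9]
opening: 0.0697
grip_force: 0.0
time: 2.48
tool_pos: [0.4834, -0.305, 0.1217]
tool_rot: [3.142, 0.0, 0.25]
contact_force: [-0.0, 0.3, 0.1]
opening: 0.0362
grip_force: 0.0
```

```bash
python3 -m jog '[[[-1,0,0,0,0],[-1,0,0,0,0],[-1,0,0,0,0],[-1,0,0,0,0],[-1,0,0,0,0]]]'; python3 -m jog '[[[-1,0,0,0,0],[-1,0,0,0,0]]]'
```

```text
time: 2.9
tool_pos: [0.4834, -0.305, 0.1217]
tool_rot: [-3.142, 0.0, 0.25]
contact_force: [-0.1, -0.5, -0.8]
opening: 0.0258
grip_force: 40.0
time: 3.07
tool_pos: [0.4834, -0.3049, 0.1217]
tool_rot: [-3.141, 0.0, 0.25]
contact_force: [-0.7, 0.7, 0.3]
opening: 0.026
grip_force: 40.0
```

```bash
python3 -m jog '[[[-1,0,0,-0.008,0],[-1,0,0,-0.02,0],[-1,0,0,-0.035,0],[-1,0,0,-0.05,0],[-1,0,0,-0.065,0]]]'; python3 -m jog '[[[-1,0,0,-0.02,0],[-1,0,0,-0.04,0],[-1,0,0,-0.06,0],[-1,0,0,-0.08,0],[-1,0,0,-0.095,0]]]';python3 -m jog '[[[-1,0,0,0,0],[-1,0,0,0,0],[-1,0,0,0,0]]]'
python3 - <<'E'
from h import *
s=robot.observe(); print(s["tool_pos"],s["tool_rot"])
for n in ("wrist","side","top"):
    im=robot.read_camera(n); cv2.imwrite(f"pics/{n}2.png",im[:,:,::-1])
w=cv2.imread("pics/wrist2.png"); a=cv2.imread("pics/side2.png")
c=proj(cam("side"),s["tool_pos"]).astype(int); print(c)
a=a[max(c[1]-70,0):c[1]+70,c[0]-60:c[0]+60]; a=cv2.resize(a,(360,420),interpolation=cv2.INTER_CUBIC)
cv2.imwrite("pics/c2.png",cv2.resize(np.hstack([w,a]),(800,365)))
E
```

```text
time: 3.48
tool_pos: [0.4833, -0.305, 0.1878]
tool_rot: [3.142, 0.0, 0.25]
contact_force: [0.8, -0.5, -1.4]
opening: 0.0258
grip_force: 40.0
time: 3.9
tool_pos: [0.4835, -0.3051, 0.2841]
tool_rot: [3.14, -0.001, 0.25]
contact_force: [-0.7, 0.2, -0.7]
opening: 0.0257
grip_force: 40.0
time: 4.15
tool_pos: [0.483, -0.3046, 0.2807]
tool_rot: [-3.14, 0.001, 0.25]
contact_force: [-0.2, 0.7, -1.8]
opening: 0.0261
grip_force: 40.0
[ 0.4829559  -0.30462279  0.28066259] [-3.14018507e+00  1.12327818e-03  2.49772942e-01]
[276 276]
```

View pics/c2.png

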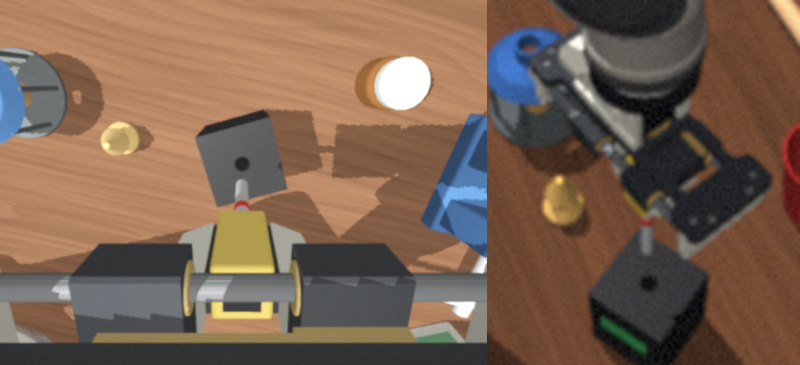

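The probe is clear of the cradle: in the wrist view the tip is near (277,208) with the red band at about (277,236), and nothing else has moved. Next I'll compare the rod's pixels with where an upright probe should appear.

```bash
cat > chk.py <<'E'
from h import *
def check(name):
    s=robot.observe(); c=cam("wrist"); im=robot.read_camera("wrist"); cv2.imwrite(f"pics/{name}.png",im[:,:,::-1])
    R=Ro.from_euler("xyz",s["tool_rot"]).as_matrix(); T=lambda x,y,z: s["tool_pos"]+R@[x,y,z]
    print(s["time"],s["tool_pos"],s["tool_rot"])
    return s,c,im,T
E
python3 - <<'E'
from chk import *
s,c,im,T=check("w3")
for z in (0,53,63): print(z, "axis",proj(c,T(.0007,0,.1117-z/1e3)),"front",proj(c,T(.0057,0,.1117-z/1e3)),"L/R",proj(c,T(.0007,-.005,.1117-z/1e3))[0],proj(c,T(.0007,.005,.1117-z/1e3))[0])
for k in blobs(im,(170,120,60),(180,255,255),10,(250,190,310,260))+blobs(im,(0,160,60),(4,255,255),10,(250,190,310,260)): print("red",cv2.boundingRect(k))
print("col277",[tuple(map(int,im[r,277])) for r in range(198,246,2)])
for r in (212,220,226): print(r,im[r,262:294].mean(1).astype(int).tolist())
E
```

```text
4.3 [ 0.48300122 -0.3046674   0.28038856] [-3.13962963e+00  1.51297882e-03  2.49792563e-01]
0 axis [278.01280203 211.62035511] front [278.01446891 205.13458241] L/R 271.250528443034 284.7749869777262
53 axis [278.06212623 238.03025874] front [278.06451043 230.24746011] L/R 269.76956426963807 286.3545548937881
63 axis [278.07404771 244.41343837] front [278.07662425 236.32667334] L/R 269.41161984473905 286.73633012977024
red (270, 232, 17, 7)
col277 [(86, 87, 88), (96, 94, 94), (95, 95, 96), (96, 93, 95), (136, 136, 136), (165, 164, 161), (165, 165, 163), (163, 162, 161), (160, 159, 158), (161, 160, 160), (161, 161, 159), (155, 154, 152), (148, 148, 146), (148, 146, 144), (149, 149, 146), (149, 148, 145), (157, 106, 105), (165, 57, 54), (166, 56, 53), (188, 98, 95), (155, 146, 143), (147, 146, 143), (156, 149, 129), (177, 158, 84)]
212 [95, 97, 95, 96, 95, 94, 94, 96, 119, 167, 191, 196, 189, 182, 172, 162, 155, 153, 151, 149, 146, 139, 125, 108, 95, 92, 93, 94, 94, 92, 94, 95]
220 [94, 94, 95, 94, 92, 95, 93, 102, 136, 179, 195, 194, 188, 176, 162, 153, 148, 148, 148, 148, 147, 145, 136, 118, 100, 94, 93, 94, 93, 93, 93, 93]
226 [93, 94, 95, 95, 96, 94, 95, 115, 148, 158, 150, 149, 149, 147, 145, 148, 145, 147, 150, 149, 145, 144, 137, 125, 107, 99, 93, 93, 93, 93, 98, 100]
```

Tip and band agree with an upright probe to under 1 mm: front rim at 206 against 205 predicted, band at 231–237 against 230–236. Now over to the disc, passing high above the lantern.

```bash
J="python3 -m jog"; 
python3 -m jog '[[[-1,0.004,-0.0149,0,0],[-1,0.012,-0.0446,0,0],[-1,0.020,-0.0743,0,0],[-1,0.028,-0.104,0,0],[-1,0.036,-0.1337,0,0]]]' | sed -n 1,2p
python3 -m jog '[[[-1,0.008,-0.0297,0,0],[-1,0.016,-0.0594,0,0],[-1,0.024,-0.0891,0,0],[-1,0.032,-0.1188,0,0],[-1,0.04,-0.1485,0,0]]]'| sed -n 1,2p
python3 -m jog '[[[-1,0.008,-0.0297,0,0],[-1,0.016,-0.0594,0,0],[-1,0.024,-0.0891,0,0],[-1,0.032,-0.1188,0,0],[-1,0.04,-0.1485,0,0]]]'| sed -n 1,2p
python3 -m jog '[[[-1,0.008,-0.0297,0,0],[-1,0.016,-0.0594,0,0],[-1,0.024,-0.0891,0,0],[-1,0.032,-0.1188,0,0],[-1,0.038,-0.141,0,0]]]'| sed -n 1,2p
python3 -m jog '[[[-1,0.004,-0.014,0,0],[-1,0.005,-0.022,0,0],[-1,0.005,-0.022,0,0],[-1,0.005,-0.022,0,0],[-1,0.005,-0.022,0,0]]]'
python3 - <<'E'
from chk import *
s,c,im,T=check("w4")
print("tip exp",T(.0004,0,.1117),proj(c,T(.0004,0,.1117)))
for k in blobs(im,(0,60,100),(30,255,255),200)[:8]: print(cv2.contourArea(k),cv2.boundingRect(k))
E
```

```text
time: 4.77
tool_pos: [0.4847, -0.1644, 0.2813]
time: 5.18
tool_pos: [0.4865, -0.0105, 0.2815]
time: 5.6
tool_pos: [0.4883, 0.1432, 0.2815]
time: 6.02
tool_pos: [0.49, 0.2899, 0.2813]
time: 6.43
tool_pos: [0.4908, 0.3084, 0.2817]
tool_rot: [3.141, 0.0, 0.249]
contact_force: [0.0, -0.0, -1.7]
opening: 0.0255
grip_force: 40.0
6.4333 [0.4908083  0.30843717 0.28172345] [3.14096958e+00 2.21550890e-04 2.48661703e-01]
tip exp [0.49118914 0.30846207 0.17002338] [278.01549326 212.00632082]
152805.5 (0, 0, 560, 315)
10189.5 (106, 347, 441, 48)
3300.0 (10, 347, 81, 48)
463.0 (210, 299, 14, 65)
445.5 (333, 300, 14, 64)
389.5 (518, 231, 29, 26)
```

View pics/w4.png

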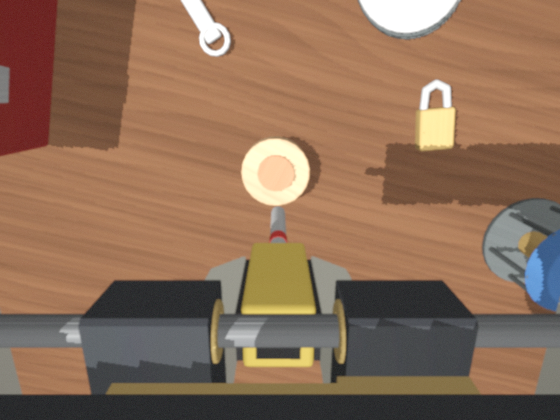

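The wrist view shows the copper disc near (276,173), inside the wood ring (276,172). The rod tip is at (278,208), and the lantern's edge is at far right.

```bash
python3 - <<'E'
from chk import *
im=cv2.imread("pics/w4.png")[:,:,::-1].copy(); c=cam("wrist"); s=robot.observe(); R=Ro.from_euler("xyz",s["tool_rot"]).as_matrix()
hsv=cv2.cvtColor(im,cv2.COLOR_RGB2HSV); print(hsv[173,236:316:4].tolist())
m=((hsv[:,:,0]<=14)&(hsv[:,:,2]>190)).astype(np.uint8); k0=np.zeros_like(m); k0[150:196,250:302]=1
k=max(cv2.findContours(m*k0,0,cv2.CHAIN_APPROX_NONE)[0],key=cv2.contourArea); e=cv2.fitEllipse(k); P=onz(c,e[0],.03)
print("copper",cv2.contourArea(k),e,P,"shift",R.T@(P-s["tool_pos"]))
m=(hsv[:,:,2]>200).astype(np.uint8); k0[:]=0; k0[132:206,236:316]=1
k=max(cv2.findContours(m*k0,0,cv2.CHAIN_APPROX_NONE)[0],key=cv2.contourArea); e=cv2.fitEllipse(k); P=onz(c,e[0],.026)
print("wood",e,P,"shift",R.T@(P-s["tool_pos"]))
E
```

```text
[[12, 118, 162], [13, 110, 179], [29, 44, 255], [29, 42, 255], [28, 45, 255], [24, 54, 255], [14, 90, 255], [15, 84, 255], [15, 87, 255], [15, 86, 255], [15, 85, 255], [15, 85, 255], [15, 86, 255], [15, 85, 255], [15, 84, 255], [27, 46, 255], [30, 41, 255], [30, 39, 255], [16, 73, 255], [12, 122, 123]]
copper 160.0 ((275.6447448730469, 170.9693603515625), (29.803503036499023, 31.66020965576172), 93.15984344482422) [0.49356813 0.31151917 0.03      ] shift [ 0.00335389 -0.00252417  0.25182744]
wood ((274.7867736816406, 171.72518920898438), (66.94010925292969, 67.95780944824219), 107.7931900024414) [0.4917358 0.3120604 0.026    ] shift [ 0.00171084 -0.00350111  0.25582698]
```

```bash
python3 -m jog '[[[-1,0.001,-0.001,0.015,0],[-1,0.002,-0.003,0.04,0],[-1,0.002,-0.003,0.06,0],[-1,0.002,-0.003,0.075,0],[-1,0.002,-0.003,0.08,0]]]'|head -2; python3 -m jog '[[[-1,0,0,0,0],[-1,0,0,0,0],[-1,0,0,0,0],[-1,0,0,0,0]]]'
python3 - <<'E'
from chk import *
s,c,im,T=check("w5"); R=Ro.from_euler("xyz",s["tool_rot"]).as_matrix()
print("tip exp",T(.0004,0,.1117),proj(c,T(.0054,0,.1117)))
hsv=cv2.cvtColor(im,cv2.COLOR_RGB2HSV)
u,v=proj(c,[.4925,.3115,.03]).astype(int); print(u,v)
m=((hsv[:,:,0]<=20)&(hsv[:,:,2]>200)&(hsv[:,:,1]>65)).astype(np.uint8); k0=np.zeros_like(m); k0[v-24:v+24,u-27:u+27]=1; m*=k0
cv2.imwrite("pics/m5.png",cv2.resize(np.hstack([im[v-60:v+60,u-70:u+70,::-1],cv2.merge([m*255]*3)[v-60:v+60,u-70:u+70]]),None,fx=2.8,fy=2.8))
k=cv2.convexHull(np.vstack(cv2.findContours(m,0,cv2.CHAIN_APPROX_NONE)[0])); print(cv2.boundingRect(k)); e=cv2.minEnclosingCircle(k); P=onz(c,e[0],.03)
print("copper",e,P,"shift",R.T@(P-s["tool_pos"]))
E
```

```text
time: 6.9
tool_pos: [0.4911, 0.3113, 0.1993]
time: 7.23
tool_pos: [0.4926, 0.3131, 0.203]
tool_rot: [-3.141, -0.002, 0.25]
contact_force: [-0.4, 0.2, -1.7]
opening: 0.0263
grip_force: 40.0
7.2333 [0.49255324 0.31311346 0.20304756] [-3.14123019e+00 -2.44754775e-03  2.49576042e-01]
tip exp [0.49319577 0.31331901 0.09134888] [278.01594543 205.52322088]
279 192
(258, 172, 47, 44)
copper ((280.78533935546875, 194.06298828125), 23.54622459411621) [0.49157115 0.31031897 0.03      ] shift [-0.00206542  0.00252805  0.17304212]
```

View pics/m5.png

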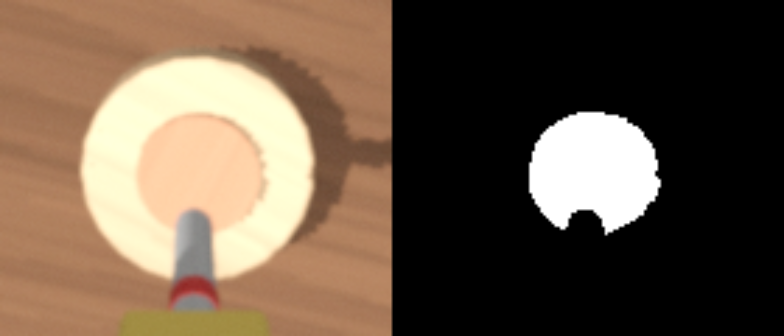

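The close view shows the copper disc centred near (280.5,194), with the rod tip projected at its lower edge. Tip and disc agree to about 3 mm, so I'll correct that, lower to about 14 mm above the disc, and hold.

```bash
python3 -m jog '[[[-1,-0.001,0.001,0.01,0],[-1,-0.0015,0.002,0.022,0],[-1,-0.0015,0.002,0.034,0],[-1,-0.0015,0.002,0.042,0],[-1,-0.0015,0.002,0.046,0]]]'|head -2; python3 -m jog '[[[-1,0,0,0,0],[-1,0,0,0,0],[-1,0,0,0,0],[-1,0,0,0,0],[-1,0,0,0,0]]]'
python3 - <<'E'
from chk import *
s,c,im,T=check("w6"); R=Ro.from_euler("xyz",s["tool_rot"]).as_matrix()
print("tip exp",T(.0004,0,.1117))
for n in ("top","side"):
    cv2.imwrite(f"pics/{n}6.png",robot.read_camera(n)[:,:,::-1])
s1=cv2.imread("pics/side6.png"); u,v=proj(cam("side"),[.4916,.3104,.03]).astype(int); print(u,v, proj(cam("side"),T(.0004,0,.1117)), proj(cam("side"),[.4916,.3104,.03]))
a=cv2.resize(s1[v-40:v+30,u-40:u+40],(480,420),interpolation=cv2.INTER_CUBIC)
w=im[:,:,::-1][100:300,190:370]
cv2.imwrite("pics/c6.png",np.hstack([a,cv2.resize(w,(320,420))])); print(u-40,v-40)
E
```

```text
time: 7.7
tool_pos: [0.4903, 0.3104, 0.1541]
time: 8.12
tool_pos: [0.4912, 0.3108, 0.1562]
tool_rot: [-3.141, -0.001, 0.25]
contact_force: [0.5, -0.4, -1.0]
opening: 0.0259
grip_force: 40.0
8.1167 [0.49121539 0.31081739 0.15620786] [-3.14149537e+00 -1.00712919e-03  2.49824014e-01]
tip exp [0.49170929 0.31095462 0.04450832]
202 167 [201.97836737 164.09781077] [202.65644374 167.25287422]
162 127
```

View pics/c6.png

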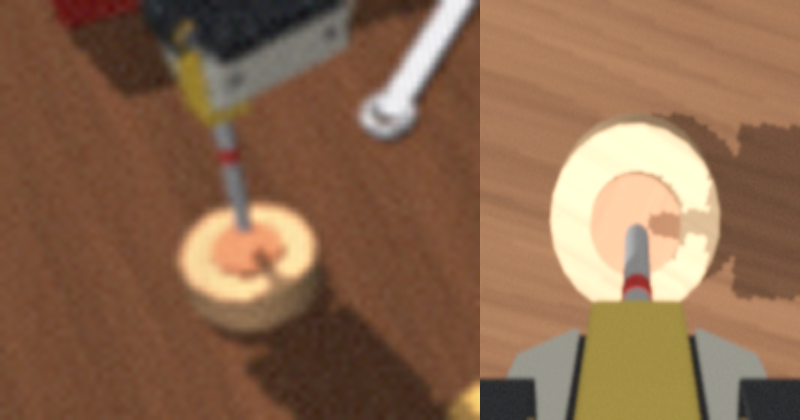

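Side crop: the tip at (243,228) hovers above the disc's centre (249,249), as predicted. In the wrist crop the rod is laterally centred over the copper, with a clear gap. I'll hold for about 3 s.

```bash
python3 -m jog '[[[-1,0,0,0,0],[-1,0,0,0,0],[-1,0,0,0,0],[-1,0,0,0,0],[-1,0,0,0,0]]]'|head -3
python3 -m jog '[[[-1,0,0,0,0],[-1,0,0,0,0],[-1,0,0,0,0],[-1,0,0,0,0],[-1,0,0,0,0]]]'|head -2
python3 -m jog '[[[-1,0,0,0,0],[-1,0,0,0,0],[-1,0,0,0,0],[-1,0,0,0,0],[-1,0,0,0,0]]]'|head -2
python3 -m jog '[[[-1,0,0,0,0],[-1,0,0,0,0],[-1,0,0,0,0],[-1,0,0,0,0],[-1,0,0,0,0]]]'|head -2
python3 -m jog '[[[-1,0,0,0,0],[-1,0,0,0,0],[-1,0,0,0,0],[-1,0,0,0,0],[-1,0,0,0,0]]]'|head -2
python3 -m jog '[[[-1,0,0,0,0],[-1,0,0,0,0],[-1,0,0,0,0],[-1,0,0,0,0],[-1,0,0,0,0]]]'|head -2
python3 -m jog '[[[-1,0,0,0,0],[-1,0,0,0,0],[-1,0,0,0,0],[-1,0,0,0,0],[-1,0,0,0,0]]]'|head -2
python3 -m jog '[[[-1,0,0,0,0],[-1,0,0,0,0],[-1,0,0,0,0],[-1,0,0,0,0],[-1,0,0,0,0]]]'
python3 -m jog '[[[-1,0,0,-0.02,0],[-1,0,0,-0.045,0],[-1,0,0,-0.075,0],[-1,0,0,-0.1,0],[-1,0,0,-0.12,0]]]'|head -2
```

```text
time: 8.68
tool_pos: [0.491, 0.3107, 0.1557]
tool_rot: [3.142, 0.0, 0.25]
time: 9.1
tool_pos: [0.4909, 0.3107, 0.1557]
time: 9.52
tool_pos: [0.4909, 0.3107, 0.1556]
time: 9.93
tool_pos: [0.491, 0.3107, 0.1557]
time: 10.35
tool_pos: [0.491, 0.3107, 0.1557]
time: 10.77
tool_pos: [0.4909, 0.3107, 0.1557]
time: 11.18
tool_pos: [0.4909, 0.3107, 0.1557]
time: 11.6
tool_pos: [0.4909, 0.3107, 0.1557]
tool_rot: [3.141, 0.0, 0.25]
contact_force: [0.3, -0.5, -1.2]
opening: 0.0262
grip_force: 40.0
time: 12.02
tool_pos: [0.4913, 0.3108, 0.2781]
```

```bash

python3 -m jog '[[[-1,-0.006,0.0143,0,0],[-1,-0.0179,0.0429,0,0],[-1,-0.0298,0.0715,0,0],[-1,-0.0417,0.1001,0,0],[-1,-0.0536,0.1287,0,0]]]'|head -2
python3 -m jog '[[[-1,-0.0119,0.0286,0,0],[-1,-0.0238,0.0572,0,0],[-1,-0.0357,0.0858,0,0],[-1,-0.0476,0.1144,0,0],[-1,-0.0595,0.143,0,0]]]'|head -2
python3 -m jog '[[[-1,-0.01,0.025,0,0],[-1,-0.016,0.038,0,0],[-1,-0.018,0.043,0,0],[-1,-0.018,0.043,0,0],[-1,-0.018,0.043,0,0]]]'|head -2
python3 -m jog '[[[-1,0,0,0,0],[-1,0,0,0,0],[-1,0,0,0,0],[-1,0,0,0,0],[-1,0,0,0,0]]]'
python3 - <<'E'
from chk import *
s,c,im,T=check("w7"); print(proj(c,[.481,-.0155,.12]))
E
```

```text
time: 12.43
tool_pos: [0.4703, 0.1716, 0.2757]
time: 12.85
tool_pos: [0.448, 0.0181, 0.2759]
time: 13.27
tool_pos: [0.4418, -0.0262, 0.2758]
time: 13.68
tool_pos: [0.4418, -0.0262, 0.2757]
tool_rot: [3.142, 0.0, 0.251]
contact_force: [0.6, -0.1, -1.6]
opening: 0.0257
grip_force: 40.0
13.6833 [ 0.44178666 -0.02624839  0.27568036] [3.14152164e+00 2.63381124e-05 2.50550675e-01]
[277.14034718 149.0175181 ]
```

View pics/w7.png

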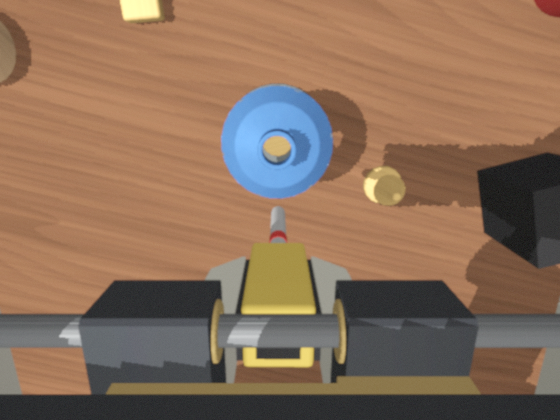

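The wrist view shows the neck rim ring near (277,149), matching the predicted (277.1,149.0). The dome is around (277,141), the finial at (384,186) and the rod tip at (278,208).

```bash
python3 - <<'E'
from chk import *
im=cv2.imread("pics/w7.png")[:,:,::-1].copy(); c=cam("wrist"); s=robot.observe(); R=Ro.from_euler("xyz",s["tool_rot"]).as_matrix()
hsv=cv2.cvtColor(im,cv2.COLOR_RGB2HSV)
print("row149 V",list(zip(range(250,306),hsv[149,250:306,2].tolist())))
print("col277 V",list(zip(range(122,176),hsv[122:176,277,2].tolist())))
print("col277 H",hsv[122:176,277,0].tolist())
b=cv2.inRange(hsv,(100,90,40),(125,255,255)); k=max(cv2.findContours(b,0,cv2.CHAIN_APPROX_NONE)[0],key=cv2.contourArea)
e=cv2.minEnclosingCircle(k); print("dome",e,cv2.boundingRect(k)); P=onz(c,e[0],.085); print(P)
P=np.array([.481,-.0155,.12])
for a in ([.012,0,0],[-.012,0,0],[0,.012,0],[0,-.012,0],[.016,0,0],[-.016,0,0],[0,.016,0],[0,-.016,0]): print(a,proj(c,P+R@np.array(a)).round(1))
E
```

```text
row149 V [(250, 252), (251, 251), (252, 252), (253, 252), (254, 252), (255, 251), (256, 248), (257, 240), (258, 239), (259, 241), (260, 235), (261, 217), (262, 187), (263, 161), (264, 169), (265, 191), (266, 205), (267, 211), (268, 211), (269, 212), (270, 213), (271, 213), (272, 213), (273, 213), (274, 213), (275, 214), (276, 213), (277, 213), (278, 212), (279, 212), (280, 211), (281, 212), (282, 211), (283, 211), (284, 210), (285, 211), (286, 210), (287, 209), (288, 202), (289, 180), (290, 145), (291, 199), (292, 232), (293, 239), (294, 230), (295, 211), (296, 184), (297, 172), (298, 170), (299, 171), (300, 167), (301, 170), (302, 169), (303, 169), (304, 167), (305, 165)]
col277 V [(122, 234), (123, 235), (124, 235), (125, 235), (126, 234), (127, 227), (128, 202), (129, 158), (130, 153), (131, 205), (132, 229), (133, 235), (134, 229), (135, 206), (136, 194), (137, 210), (138, 213), (139, 215), (140, 215), (141, 214), (142, 212), (143, 213), (144, 213), (145, 211), (146, 212), (147, 214), (148, 213), (149, 213), (150, 212), (151, 212), (152, 210), (153, 210), (154, 207), (155, 189), (156, 151), (157, 120), (158, 116), (159, 121), (160, 128), (161, 123), (162, 116), (163, 110), (164, 141), (165, 197), (166, 227), (167, 235), (168, 232), (169, 224), (170, 227), (171, 233), (172, 233), (173, 234), (174, 234), (175, 234)]
col277 H [105, 105, 105, 105, 106, 106, 106, 107, 107, 106, 105, 105, 106, 110, 13, 19, 21, 20, 21, 20, 20, 20, 20, 21, 20, 20, 20, 20, 20, 20, 20, 20, 20, 20, 19, 30, 84, 84, 90, 105, 108, 107, 107, 106, 105, 106, 105, 106, 105, 105, 105, 105, 105, 106]
dome ((276.82598876953125, 141.4077911376953), 56.009822845458984) (222, 86, 110, 112)
[ 0.48283328 -0.01474822  0.085     ]
[0.012, 0, 0] [277. 134.]
[-0.012, 0, 0] [277.1 163.5]
[0, 0.012, 0] [291.7 148.9]
[0, -0.012, 0] [262.4 148.9]
[0.016, 0, 0] [277. 129.]
[-0.016, 0, 0] [277.1 168.3]
[0, 0.016, 0] [296.6 148.9]
[0, -0.016, 0] [257.5 148.9]
```

Bore edges (rows 135–164, columns 262–290.7) put the neck at (0.481,-0.0155), in agreement with the top camera. I'll move over it at a tip height of about 130 mm and check again.

```bash

python3 -m jog '[[[-1,0.01,0,0,0],[-1,0.025,-0.0005,0,0],[-1,0.035,-0.001,0,0],[-1,0.04,-0.001,0,0],[-1,0.04,-0.001,0,0]]]'|head -2
python3 -m jog '[[[-1,0,0,0.01,0],[-1,0,0,0.02,0],[-1,0,0,0.027,0],[-1,0,0,0.032,0],[-1,0,0,0.032,0]]]'|head -2
python3 -m jog '[[[-1,0,0,0,0],[-1,0,0,0,0],[-1,0,0,0,0],[-1,0,0,0,0],[-1,0,0,0,0]]]'|head -3
python3 - <<'E'
from chk import *
s,c,im,T=check("w8"); R=Ro.from_euler("xyz",s["tool_rot"]).as_matrix(); P=np.array([.481,-.0155,.12])
print("tip",T(.0004,0,.1117), "neck-TCP tool",R.T@(P-s["tool_pos"]))
for a in ([.012,0,0],[-.012,0,0],[0,.012,0],[0,-.012,0],[.016,0,0],[0,.016,0],[0,-.016,0]): print(a,proj(c,P+R@np.array(a)).round(1))
print("tip front",proj(c,T(.0054,0,.1117)),[proj(c,T(.0004,y,.1117))[0] for y in(-.005,.005)])
u,v=proj(c,P).astype(int); sd=robot.read_camera("side"); q=proj(cam("side"),P).astype(int); print(u,v,q)
tp=robot.read_camera("top")
cv2.imwrite("pics/side8.png",sd[:,:,::-1])
cv2.imwrite("pics/c8.png",np.hstack([cv2.resize(im[v-40:v+40,u-40:u+40,::-1],(400,400),interpolation=cv2.INTER_CUBIC),cv2.resize(sd[q[1]-25:q[1]+25,q[0]-25:q[0]+25,::-1],(400,400),interpolation=cv2.INTER_CUBIC)]))
E
```

```text
time: 14.15
tool_pos: [0.4812, -0.0155, 0.2753]
time: 14.57
tool_pos: [0.4795, -0.0158, 0.2427]
time: 14.98
tool_pos: [0.4804, -0.0158, 0.244]
tool_rot: [3.141, -0.001, 0.25]
14.9833 [ 0.48035701 -0.01582358  0.24401666] [ 3.14122308e+00 -5.59845199e-04  2.49772744e-01]
tip [ 0.4808154  -0.01574925  0.13231691] neck-TCP tool [ 0.00063359 -0.00020044  0.12401697]
[0.012, 0, 0] [277.7 191.8]
[-0.012, 0, 0] [277.7 221.6]
[0, 0.012, 0] [293.3 206.9]
[0, -0.012, 0] [262.2 206.9]
[0.016, 0, 0] [277.7 186.7]
[0, 0.016, 0] [298.5 206.9]
[0, -0.016, 0] [257.  206.9]
tip front [278.01633426 205.52445981] [np.float64(271.2545958083118), np.float64(284.7746099018626)]
277 206 [231 221]
```

View pics/c8.png

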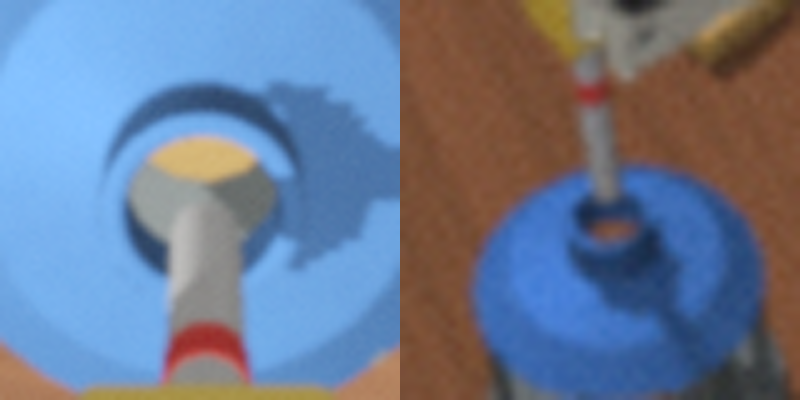

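The left (wrist) crop shows the rod tip in front of the bore and laterally centred to within 1 mm (rod 172–240, bore 128–275, scaled ×5). The right (side) crop shows the rod centred over the neck. I'll lower it slowly.

```bash

python3 -m jog '[[[-1,0,-0.0004,0.003,0],[-1,0,-0.0004,0.007,0],[-1,0,-0.0004,0.012,0],[-1,0,-0.0004,0.017,0],[-1,0,-0.0004,0.022,0]]]'
python3 -m jog '[[[-1,0,0,0.005,0],[-1,0,0,0.01,0],[-1,0,0,0.015,0],[-1,0,0,0.02,0],[-1,0,0,0.025,0]]]'
python3 -m jog '[[[-1,0,0,0.005,0],[-1,0,0,0.01,0],[-1,0,0,0.015,0],[-1,0,0,0.019,0],[-1,0,0,0.021,0]]]'
python3 -m jog '[[[-1,0,0,0,0],[-1,0,0,0,0],[-1,0,0,0,0],[-1,0,0,0,0],[-1,0,0,0,0]]]'
python3 -m jog '[[[-1,0,0,0,0],[-1,0,0,0,0],[-1,0,0,0,0],[-1,0,0,0,0],[-1,0,0,0,0]]]'
python3 - <<'E'
from chk import *
s,c,im,T=check("w9"); R=Ro.from_euler("xyz",s["tool_rot"]).as_matrix(); P=np.array([.481,-.0155,.12])
print("tip",T(.0004,0,.1117),"neck-TCP tool",R.T@(P-s["tool_pos"]))
for z in (53,58,63): print(z,"front",proj(c,T(.0054,0,.1117-z/1e3)))
u,v=proj(c,P).astype(int); sd=robot.read_camera("side"); q=proj(cam("side"),P).astype(int); print(u,v,q,proj(cam("side"),P))
cv2.imwrite("pics/side9.png",sd[:,:,::-1])
cv2.imwrite("pics/c9.png",np.hstack([cv2.resize(im[v-40:v+40,u-40:u+40,::-1],(400,400),interpolation=cv2.INTER_CUBIC),cv2.resize(sd[q[1]-25:q[1]+25,q[0]-25:q[0]+25,::-1],(400,400),interpolation=cv2.INTER_CUBIC)]))
E
```

```text
time: 15.55
tool_pos: [0.48, -0.0154, 0.2209]
tool_rot: [-3.141, 0.001, 0.25]
contact_force: [0.7, 0.6, -2.1]
opening: 0.0259
grip_force: 40.0
time: 15.97
tool_pos: [0.4801, -0.0154, 0.1962]
tool_rot: [3.142, 0.0, 0.25]
contact_force: [-0.4, -0.8, -1.3]
opening: 0.0259
grip_force: 40.0
time: 16.38
tool_pos: [0.4799, -0.0154, 0.175]
tool_rot: [-3.141, 0.001, 0.25]
contact_force: [-0.7, -0.2, -1.0]
opening: 0.0261
grip_force: 40.0
time: 16.8
tool_pos: [0.4803, -0.0154, 0.1759]
tool_rot: [3.141, -0.0, 0.25]
contact_force: [-0.2, -0.4, -1.9]
opening: 0.0259
grip_force: 40.0
time: 17.22
tool_pos: [0.4801, -0.0154, 0.1757]
tool_rot: [3.141, -0.0, 0.25]
contact_force: [-0.5, 0.3, -1.2]
opening: 0.0259
grip_force: 40.0
17.2167 [ 0.48014497 -0.01541055  0.17571421] [ 3.14149106e+00 -2.93986887e-05  2.49795209e-01]
tip [ 0.48053855 -0.01532186  0.06401422] neck-TCP tool [0.00080474 0.00029238 0.05571426]
53 front [278.06647662 230.71629976]
58 front [278.07243893 233.69819044]
63 front [278.07866897 236.81397273]
278 239 [231 221] [231.69271001 221.64163814]
```

View pics/c9.png

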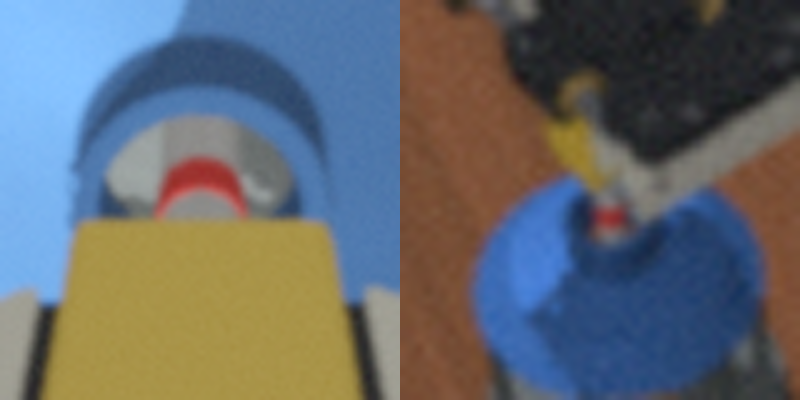

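The band is now inside the neck. In the left crop the rod (165–240) is centred in the bore (105–300). The right crop shows the red band at (610,218), right at the rim. By the numbers it is about 2 mm high; I'll check against pixels before the last step.

```bash
python3 - <<'E'
from chk import *
c=cam("wrist"); s=robot.observe(); R=Ro.from_euler("xyz",s["tool_rot"]).as_matrix(); T=lambda x,y,z: s["tool_pos"]+R@[x,y,z]
im=cv2.imread("pics/w9.png")[:,:,::-1]; P=np.array([.481,-.0155,.12])
for a in ([.012,0,0],[.016,0,0],[0,.012,0],[0,-.012,0],[0,.016,0],[0,-.016,0]): print(a,proj(c,P+R@np.array(a)).round(1))
print("wcol278",[(r,)+tuple(map(int,im[r,270])) for r in range(202,244,1)])
sc=cam("side"); a=cv2.imread("pics/side8.png")[:,:,::-1]; b=cv2.imread("pics/side9.png")[:,:,::-1]
d=sc[1][:,2].copy(); d[2]=0; d/=np.linalg.norm(d)   # horizontal view direction
for n,X in (("far in",P+.012*d),("near in",P-.012*d),("far out",P+.016*d),("near out",P-.016*d)): print(n,proj(sc,X).round(1))
for z in (53,58,63): print("band",z,proj(sc,T(.0004,0,.1117-z/1e3)-.005*d).round(1))
print("side8",[(r,)+tuple(map(int,a[r,232])) for r in range(214,236)])
print("side9",[(r,)+tuple(map(int,b[r,232])) for r in range(214,236)])
E
```

```text
[0.012, 0, 0] [278.6 220.6]
[0.016, 0, 0] [278.6 214.1]
[0, 0.012, 0] [298.7 239.7]
[0, -0.012, 0] [258.4 239.7]
[0, 0.016, 0] [305.5 239.7]
[0, -0.016, 0] [251.7 239.7]
wcol278 [(202, 123, 181, 242), (203, 125, 183, 242), (204, 123, 182, 242), (205, 120, 177, 238), (206, 108, 164, 222), (207, 82, 128, 184), (208, 61, 96, 140), (209, 54, 80, 117), (210, 50, 78, 113), (211, 51, 76, 112), (212, 50, 77, 112), (213, 50, 75, 110), (214, 50, 76, 113), (215, 54, 79, 115), (216, 55, 84, 123), (217, 62, 96, 145), (218, 75, 116, 166), (219, 78, 122, 175), (220, 84, 124, 178), (221, 79, 123, 177), (222, 95, 127, 172), (223, 126, 140, 161), (224, 140, 147, 150), (225, 143, 149, 147), (226, 144, 149, 146), (227, 146, 149, 149), (228, 144, 149, 147), (229, 145, 149, 148), (230, 143, 147, 145), (231, 144, 147, 146), (232, 143, 142, 140), (233, 144, 134, 133), (234, 147, 125, 123), (235, 149, 111, 110), (236, 151, 97, 96), (237, 150, 85, 83), (238, 156, 78, 76), (239, 168, 82, 78), (240, 173, 93, 92), (241, 176, 110, 104), (242, 173, 128, 102), (243, 169, 141, 87)]
far in [232.  218.2]
near in [231.
[... 335 characters left out ...]
224, 113, 79, 65), (225, 115, 88, 88), (226, 80, 86, 122), (227, 48, 76, 125), (228, 32, 61, 103), (229, 30, 60, 98), (230, 39, 63, 103), (231, 39, 69, 117), (232, 38, 71, 122), (233, 41, 77, 130), (234, 55, 93, 157), (235, 63, 112, 189)]
side9 [(214, 118, 117, 111), (215, 132, 130, 122), (216, 135, 133, 117), (217, 132, 124, 99), (218, 118, 114, 91), (219, 110, 108, 104), (220, 110, 109, 112), (221, 128, 109, 111), (222, 137, 69, 68), (223, 139, 49, 50), (224, 132, 80, 79), (225, 116, 106, 112), (226, 82, 94, 114), (227, 45, 66, 105), (228, 32, 59, 100), (229, 33, 58, 99), (230, 37, 62, 103), (231, 36, 64, 112), (232, 48, 78, 126), (233, 41, 74, 125), (234, 46, 78, 125), (235, 40, 73, 123)]
```

Side and wrist pixels agree with the predictions within about 0.5 px (rim 226.5 against 226.3, band 222.8 against 222.7), so the last 2 mm stands.

```bash

python3 -m jog '[[[-1,0.0002,0.0002,0.001,0],[-1,0.0003,0.0002,0.002,0],[-1,0.0003,0.0002,0.002,0],[-1,0.0003,0.0002,0.002,0],[-1,0.0003,0.0002,0.002,0]]]'|head -2
python3 -m jog '[[[-1,0,0,0,0],[-1,0,0,0,0],[-1,0,0,0,0],[-1,0,0,0,0],[-1,0,0,0,0]]]'|head -2
python3 -m jog '[[[-1,0,0,0,0],[-1,0,0,0,0],[-1,0,0,0,0],[-1,0,0,0,0],[-1,0,0,0,0]]]'|head -2
python3 -m jog '[[[-1,0,0,0,0],[-1,0,0,0,0],[-1,0,0,0,0],[-1,0,0,0,0],[-1,0,0,0,0]]]'
python3 - <<'E'
from chk import *
s,c,im,T=check("w10"); print("band",T(.0005,0,.1117-.058)); print(robot.hand_in())
E
```

```text
time: 17.73
tool_pos: [0.4805, -0.0155, 0.1737]
time: 18.15
tool_pos: [0.4805, -0.0155, 0.1737]
time: 18.57
tool_pos: [0.4805, -0.0155, 0.1737]
time: 18.98
tool_pos: [0.4805, -0.0155, 0.1737]
tool_rot: [3.141, 0.0, 0.25]
contact_force: [-0.4, -0.5, -1.6]
opening: 0.0257
grip_force: 40.0
18.9833 [ 0.4804531  -0.01553588  0.17368601] [3.14148458e+00 6.64056142e-05 2.49832051e-01]
band [ 0.48093555 -0.01541877  0.11998598]
the job is handed in; nothing more can be done
None
```

I held the probe tip still about 14 mm above the copper disc for 3.3 s, then lowered it into the lantern's neck; by my measurements the red band is level with the rim and the rod centred to within about 1 mm, still gripped and with no sign of contact with the lantern, and I handed the job in at 19 s.

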